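Wedge the rocking craft chest

TASK

The little wooden chest of drawers rocks because one of its feet is too short. With your fingertips push the wooden wedge along the table, thin end first, under that short foot until the chest no longer rocks, only pushing the wedge, never gripping or lifting it, and without shoving the chest, upsetting its jar or disturbing the other things. Test it by pressing firmly down on the top of the chest at the corner above that foot, push the wedge further if the corner still gives, and finish with your fingertip still pressing that corner down, the chest standing firm and level.

Things in the scene. Friction and masses are not known exactly. Their poses are not given: they have to be found in the camera images.
- chest: Small wooden chest of drawers, 200 (x) x 300 (y) x 105 mm high, about 1.2 kg, loose on the table. Origin on the table under its middle; z up; x points out of its drawer front (dark knobs stand out 12 mm past the top's edge). Four dark 20 mm square feet centred 85 mm (x), 135 mm (y) from the middle; the body starts 20 mm above the table. It stands level on three feet; the foot at +x, -y is too short.
- short_foot (a point): Point on the table below the middle of the short foot, the one at the front and at the end nearest the wedge. Axes as the chest's. The foot's underside hovers 5 to 9 mm above this point, a different height each time, not known beforehand.
- chest_corner (a point): The place to press: on the flat top straight above the short foot, 15 mm in from the edges, 105 mm above the table while level. Axes as the chest's. Unwedged, some 2 to 6 N there tips the chest until the short foot lands 5 to 9 mm lower; released, it rocks back. A press of about 10 N (7 to 25 N) shows whether the corner still gives; a lighter one shows nothing.
- wedge: Wooden wedge flat on the table, 120 mm long (x), 40 mm wide (y), 60 g; from the upright butt face (-x), 15 mm high, the top slopes evenly down to the thin end (+x), 2.2 mm high. Origin under its middle, z up. It starts beside the chest, 30 to 80 mm short of the short foot, thin end towards it (up to about 10 degrees and 10 mm off).
- wedge_tip (a point): Middle of the thin end's bottom edge. Axes as the wedge's.
- wedge_butt (a point): Middle of the butt face, 7.5 mm above the table: the place to push. Axes as the wedge's. The wedge slides with under 1 N; when its slope meets the foot the push stiffens to several newtons within a few millimetres; pushing on would lift the corner.
- jar: Bystander: small glass jar with a brass lid, 56 mm across, 75 mm high, standing on the rear left part of the chest's top. Origin under its middle. Must stay standing there.
- offcut: Bystander: plain wooden block 70 x 45 x 18 mm on the table, in front of the wedge's path. Origin under its middle.
- tape: Bystander: white roll of tape lying flat, 84 mm across, 22 mm high. Origin under its middle.
- bottle: Bystander: empty glass bottle, 64 mm across, 200 mm high. Origin under its middle.
- glue_gun: Bystander: black and yellow glue gun lying on the sheet of cardboard, 210 mm long, 50 mm high.
- scissors: Bystander: scissors lying on the table, 170 mm long.
- stapler: Bystander: red and black stapler, 130 mm long, 45 mm high, standing on the table.
Mind the look-alikes: they are no part of the job. Leave any purple look-alike of the wedge alone.

How it is judged:
By the outcome, as a careful person would: the job done as asked, in the order asked, and still so for the second after the job is handed in, while the arm keeps its last pose, push and grip.
It also fails if it takes over 58 s, if anything falls off the work surface, if the arm or the gripper's body presses on something with over 40 N, if the wrist force passes 120 N, or if a joint passes its speed limit or range.

ROBOT

A 6-joint arm with a two-finger parallel gripper is mounted at the origin on the work surface. World frame = base frame: x ahead of the robot, y to its left, z up, the work surface at z = 0. Lengths are in m, angles in rad, forces in N, time in s.
With the tool pointing down it reaches from about 0.3 to 0.775 m from the base axis. Payload 14.6 kg.
Tool frame: the origin (TCP) lies on the centre line of the jaws, within the pads' length; the fingertips stand 19 mm ahead of it and the grasp point (between the pads) is the TCP; y points along the fingers, x is the direction in which the jaws open and shut, and the axes are right-handed (so a half turn about y gives the same grasp; the last joint's range is limited). The gripper opens to 94 mm and grips with 3 to 60 N. Pads are 16 mm wide; open, the fingers measure 119 mm over their backs; the gripper's body (75 mm by 177 mm) begins 78 mm behind the grasp point.
Start: joints at [1.165, 0.3, 1.521, -0, 1.321, -0.067], TCP at [0.183, 0.519, 0.224] pointing down, gripper open.
Joint ranges: [-3.03, 3.03], [-0.79, 2.21], [0.23, 2.52], [-1.04, 4.18], [0, 3.07], [-2.55, 2.55]. Speed limits (rad/s): [2.22, 2.22, 2.57, 3.14, 3.14, 3.14].

INTERFACE

Orientations are given as [roll, pitch, yaw] about the fixed x, y, z axes, in that order (R = Rz(yaw) Ry(pitch) Rx(roll)).
In Python, from station import ctrl, optics gives the robot as it stands.
- The arm moves only by the tool jog_arm, never from a script. Its argument "targets" is a list of rows, each a list of 3 entries, a list of its own where there are three numbers: the finger opening in cm, from 0 to 9.4, then the shift along the tool's x, y, z in cm, then the turn about the tool's y in rad. A call has 1 to 10 rows; each row is the pose to reach, as a shift and turn from the pose commanded when the call began, along the tool's axes at that moment; what a row does not reach only later rows make up. A row lasts 1/10 s, in which the tool goes at most 50 mm and 8.59 degrees, less where a joint would pass 70% of its speed; a pose out of reach is approached as far as the arm can. A call with a gripper value outside its range is refused whole. The fingers move at their own pace and stop on an object; "grip_force" is the grip in N (left out, the last holds). Time passes only in rows, so rows that repeat a pose let the fingers close. It gives the time, the measured TCP pose, the force and the opening at its end, in the units of the state.
- ctrl.get_obs(): the state, without advancing time (a new reading comes with each control period).
- optics.camera(name): name is "side" or "top"; returns a dict with "img" (480x640x3 uint8, red, green, blue), "range_z" (480x640 float32, m along the optical axis (not along the pixel's ray), 0 where there is no reading), "camera_matrix" (3x3 intrinsics, pixels), "world_to_cam" (4x4, takes a point from world to camera coordinates). Camera axes: x right, y up, looking along -z (the intrinsics and any distortion apply to the point x, -y, -z); pixel columns grow to the right and rows downward; lengths in m; the calibration is good to about 2 mm. A picture is of the moment at which its call begins.
- ctrl.hand_in(): hands the job in, once; it reports no verdict.
The state is a dict: "time_s": time; "qpos": joint angles; "joint_vel": joint speeds; "tau": joint torques, N m; "ee_pos": TCP position; "eef_rot": TCP orientation; "force": force on the tool from outside, world axes, zero at the start; "moment": the same for the moment, N m; "grip_width": finger opening in m.
Only numpy, scipy, OpenCV 4.12 (cv2) and the standard library are available. Lean on these libraries where they do the work, as an engineer would, in place of code of your own. Each camera call takes 0.05 s, during which the arm holds its last target. There are 200 camera calls.

## Working session

There is one attempt and no reset: what is moved stays moved. The work goes in short steps, Python scripts to look and compute and a tool call to move; the robot and the scene stay as the last step left them, time stands still between calls to the robot, and variables do not carry over. Pictures are saved under pics/ and viewed, about 8 in all and at most 12, crops included, and the job is handed in when it is done.

Besides the shell and the picture viewer there is one more tool, called by a JSON object that holds its "method" and its "body". jog_arm: Moves the arm, as the interface text tells. Its arguments: {"type":"object","properties":{"targets":{"type":"array","items":{"type":"array"}},"grip_force":{"type":"number"}},"required":["targets"]}

```bash
mkdir -p pics; ls; cat > h.py <<'E'
import numpy as np, cv2
from station import ctrl, optics
from scipy.spatial.transform import Rotation as R
def cap(n):
    c=optics.camera(n); np.savez(f'{n}.npz',**c); return c
def ld(n): return dict(np.load(f'{n}.npz'))
def pts(c):
    K=c['camera_matrix'];z=c['range_z'];v,u=np.mgrid[:480,:640]
    P=np.stack([(u-K[0,2])/K[0,0]*z,-(v-K[1,2])/K[1,1]*z,-z,np.ones_like(z)],-1)
    return (P@np.linalg.inv(c['world_to_cam']).T)[...,:3]
def proj(c,p):
    q=c['world_to_cam']@np.append(p,1);k=c['camera_matrix']@np.array([q[0],-q[1],-q[2]]);return k[:2]/k[2]
E
python3 - <<'E'
from h import *
o=ctrl.get_obs()
for k in o: print(k,np.round(o[k],4))
for n in('top','side'):
    c=cap(n);cv2.imwrite(f'pics/{n}0.png',c['img'][...,::-1]);print(c.keys(),c['camera_matrix'],np.linalg.inv(c['world_to_cam']).round(3))
E
```

```text
pics
time_s 0.0
qpos [ 1.1654  0.3005  1.5216 -0.      1.3207 -0.0666]
joint_vel [ 0.0006  0.0008 -0.0014  0.0016 -0.0006 -0.0023]
tau [-3.50000e-03 -5.31795e+01 -3.52737e+01  7.07000e-02  2.44000e-02
 -1.00000e-04]
ee_pos [0.1827 0.5185 0.2239]
eef_rot [-1.5707e+00  1.1000e-03  1.2319e+00]
force [-1.0017  0.6848  0.8346]
moment [-0.0788 -0.0203 -0.0152]
grip_width 0.0938
dict_keys(['img', 'range_z', 'camera_matrix', 'world_to_cam']) [[528.90453311   0.         322.16161242]
 [  0.         528.90453311 234.93183782]
 [  0.           0.           1.        ]] [[-0.023  0.996 -0.082  0.436]
 [-1.    -0.023  0.004 -0.062]
 [ 0.002  0.082  0.997  1.602]
 [ 0.     0.     0.     1.   ]]
dict_keys(['img', 'range_z', 'camera_matrix', 'world_to_cam']) [[468.84552993   0.         314.39868156]
 [  0.         468.84552993 235.82541892]
 [  0.           0.           1.        ]] [[ 0.984  0.103 -0.146  0.411]
 [-0.179  0.592 -0.786 -0.941]
 [ 0.005  0.799  0.601  0.776]
 [ 0.     0.     0.     1.   ]]
```

View pics/top0.png

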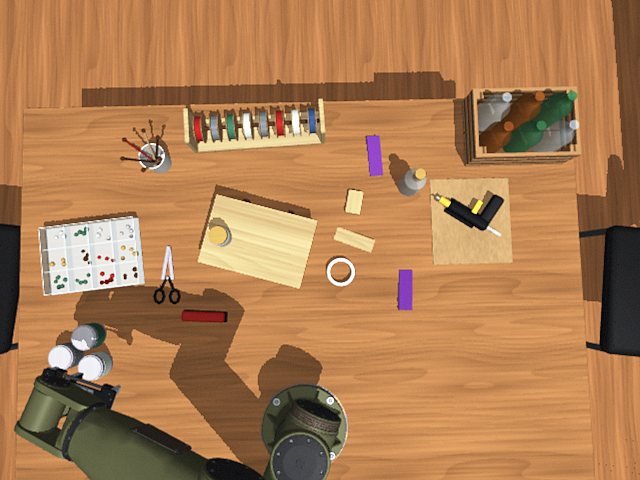

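View pics/side0.png

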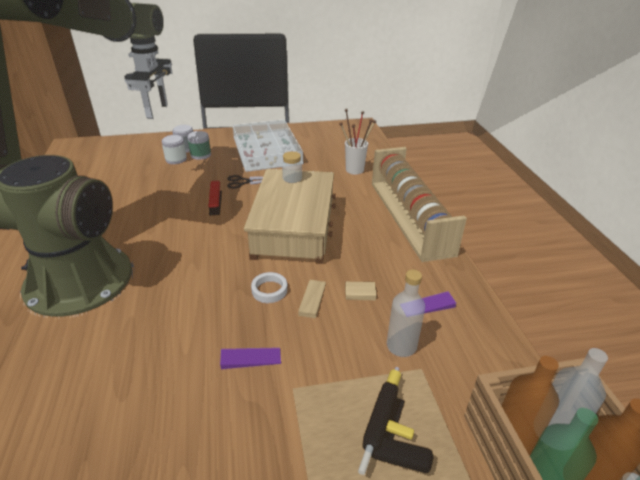

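The top view shows the chest at about (258,240), with knobs on its upper edge (+x world). The wedge candidates are the plain wooden strip at (355,239), the purple ones at (374,155) and (405,290), and the offcut block at (355,202). I choose (355,239), because it is 40 px long and points at the chest's front right foot.

```bash
python3 - <<'E'
from h import *
c=ld('top');P=pts(c);z=P[...,2]
def rect(mask,h,name):
    n,l,s,_=cv2.connectedComponentsWithStats(mask.astype('uint8'))
    i=1+np.argmax(s[1:,4]);ctr,_=cv2.findContours((l==i).astype('uint8'),0,2)
    K=c['camera_matrix'];M=np.linalg.inv(c['world_to_cam'])
    px=max(ctr,key=len)[:,0].astype(float)
    d=np.stack([(px[:,0]-K[0,2])/K[0,0],-(px[:,1]-K[1,2])/K[1,1],-np.ones(len(px))],-1)@M[:3,:3].T
    hh=np.full(len(px),h); w=M[:3,3]+d*((hh-M[2,3])/d[:,2])[:,None]
    r=cv2.minAreaRect(w[:,:2].astype('float32')*1000);print(name,s[i,4],r,'z med',np.median(z[l==i]).round(4));print(cv2.boxPoints(r).round(1));return l==i
m=np.zeros((480,640),bool);m[180:300,185:330]=1
rect(m&(z>.09)&(z<.118),.105,'chest')
hsv=cv2.cvtColor(c['img'],cv2.COLOR_RGB2HSV)
print('wedge hsv',hsv[239,355],'table',hsv[260,380],hsv[225,340])
w=np.zeros((480,640),bool);w[222:256,328:382]=1
col=c['img'].astype(int)
wm=rect(w&(hsv[...,2]>200)&(col[...,2]>110),.006,'wedge')
for u in range(335,376,4):
    s=wm[:,u]; 
    if s.any(): print(u,z[:,u][s].mean().round(4),np.where(s)[0][[0,-1]])
print('table z',np.median(z[255:262,365:385]))
im=c['img'][170:270,180:400,::-1];cv2.imwrite('pics/crop1.png',cv2.resize(im,None,fx=3.6,fy=3.6,interpolation=cv2.INTER_CUBIC))
E
```

```text
chest 7019 ((547.4013671875, 115.22256469726562), (299.80828857421875, 199.6306610107422), 74.02818298339844) z med 0.1049
[[410.2  -1.4]
 [602.1 -56.4]
 [684.6 231.9]
 [492.7 286.8]]
wedge hsv [ 22  92 236] table [ 14 148 200] [ 14 151 201]
wedge 542 ((551.3768310546875, -163.75271606445312), (121.67131042480469, 42.25366973876953), 69.16661071777344) z med 0.008
[[ 510.  -213.1]
 [ 549.5 -228.1]
 [ 592.8 -114.4]
 [ 553.3  -99.4]]
335 0.0023 [234 239]
339 0.1099 [227 241]
343 0.0033 [229 242]
347 0.003 [230 244]
351 0.0078 [232 245]
355 0.0087 [233 247]
359 0.0103 [235 248]
363 0.0129 [236 249]
367 0.0113 [238 251]
371 0.0149 [239 250]
table z 0.0010225498441770453
```

View pics/crop1.png

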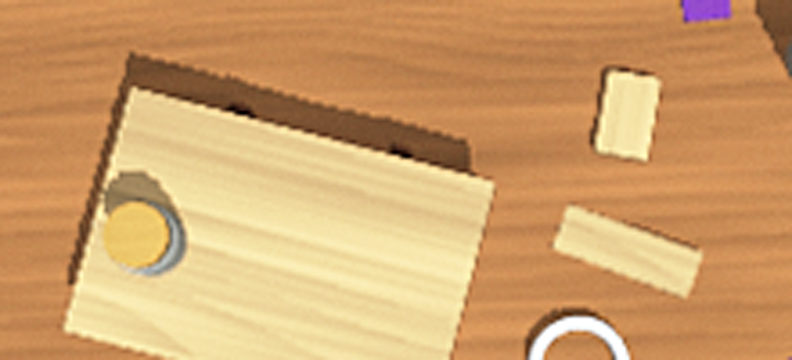

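The crop shows the wedge at (625,250), with its thin end towards the chest's corner at (490,180) and the offcut at (630,115). The fitted sizes match: chest 300x200 mm at z .105, wedge 122x42 mm, rising from 2 mm at the tip to 15 mm at the butt. This puts the short foot at about (592,-38) mm. I plan to push the butt with both fingertips close together.

```bash
cat >> h.py <<'E'
def go(p,yawdeg):
    o=ctrl.get_obs();r=R.from_euler('xyz',o['eef_rot']);s=r.inv().apply(np.array(p)-o['ee_pos'])*100
    x=r.as_matrix()[:,0];cur=np.arctan2(x[1],x[0]);t=-(np.radians(yawdeg)-cur);t=(t+np.pi)%(2*np.pi)-np.pi
    print('cm',s.round(2),'turn',round(t,3),'t',o['time_s'],'F',np.round(o['force'],1))
E
python3 - <<'E'
from h import *
P=pts(ld('top'))
for u,v in((412,182),(340,258),(355,202),(219,236)):print(P[v,u].round(3))
go([.515,-.258,.30],-20.8)
E
```

```text
[ 0.698 -0.322  0.143]
[ 0.495 -0.12   0.022]
[ 0.662 -0.169  0.026]
[0.556 0.21  0.18 ]
cm [-62.2   -7.54 -57.15] turn 1.595 t 0.1 F [-0.1  0.1  0.2]
```

{"method": "jog_arm", "body": {"targets": [[1.0, [0, -7.5, 0], 0], [1.0, [0, -7.5, 0], 0.1], [1.0, [-62.2, -7.5, -57.1], 1.595], [1.0, [-62.2, -7.5, -57.1], 1.595], [1.0, [-62.2, -7.5, -57.1], 1.595], [1.0, [-62.2, -7.5, -57.1], 1.595], [1.0, [-62.2, -7.5, -57.1], 1.595], [1.0, [-62.2, -7.5, -57.1], 1.595], [1.0, [-62.2, -7.5, -57.1], 1.595], [1.0, [-62.2, -7.5, -57.1], 1.595]]}}

```text
time_s: 1.1
ee_pos: [0.3401, 0.149, 0.2995]
eef_rot: [-1.571, -0.0, -0.074]
force: [1.1, 0.1, -0.2]
grip_width: 0.0176
```

```bash
python3 - <<'E'
from h import *
o=ctrl.get_obs();print(o['ee_pos'],o['eef_rot'],o['grip_width']);go([.515,-.258,.30],-20.8)
E
```

```text
[0.34008885 0.14899477 0.29947559] [-1.57067474e+00 -2.97226509e-04 -7.38058485e-02] 0.017597122627041276
cm [ 20.44  -0.05 -39.3 ] turn 0.289 t 1.1 F [ 1.1  0.1 -0.2]
```

{"method": "jog_arm", "body": {"targets": [[1.0, [20.4, 0, -39.3], 0.289], [1.0, [20.4, 0, -39.3], 0.289], [1.0, [20.4, 0, -39.3], 0.289], [1.0, [20.4, 0, -39.3], 0.289], [1.0, [20.4, 0, -39.3], 0.289], [1.0, [20.4, 0, -39.3], 0.289], [1.0, [20.4, 0, -39.3], 0.289], [1.0, [20.4, 0, -39.3], 0.289], [1.0, [20.4, 0, -39.3], 0.289], [1.0, [20.4, 0, -39.3], 0.289]]}}

```text
time_s: 2.1
ee_pos: [0.5172, -0.2588, 0.2973]
eef_rot: [-1.571, 0.003, -0.36]
force: [0.2, 0.0, -0.8]
grip_width: 0.0099
```

```bash
python3 - <<'E'
from h import *
o=ctrl.get_obs();print(o['ee_pos'],o['eef_rot'],o['grip_width']);go([.5155,-.258,.05],-20.8)
E
```

```text
[ 0.5172091  -0.25878794  0.29726885] [-1.57073168  0.00289164 -0.36046755] 0.00991563328475851
cm [-1.200e-01  2.473e+01  1.000e-02] turn 0.003 t 2.1 F [ 0.2  0.  -0.8]
```

{"method": "jog_arm", "body": {"targets": [[1.0, [0, 5, 0], 0], [1.0, [0, 10, 0], 0], [1.0, [0, 15, 0], 0], [1.0, [0, 20, 0], 0], [1.0, [0, 24, 0], 0], [1.0, [0, 25.5, 0], 0], [1.0, [0, 26.5, 0], 0], [1.0, [0, 27.2, 0], 0], [1.0, [0, 27.2, 0], 0]]}}

```text
time_s: 3.0
ee_pos: [0.5172, -0.2552, 0.0282]
eef_rot: [-1.571, -0.001, -0.357]
force: [0.1, 0.4, -0.2]
grip_width: 0.0103
```

```bash
python3 - <<'E'
from h import *
o=ctrl.get_obs();print(o['ee_pos'],o['eef_rot'],o['grip_width']);go([.5298-.008*.356,-.2206-.008*.935,.024],-20.8)
c=cap('side');cv2.imwrite('pics/side1.png',cv2.resize(c['img'][220:340,230:400,::-1],None,fx=4.5,fy=4.5,interpolation=cv2.INTER_CUBIC))
E
```

```text
[ 0.51721589 -0.25517178  0.0281873 ] [-1.57097683e+00 -1.09368657e-03 -3.56912569e-01] 0.010276796053064531
cm [-0.03  0.42  2.88] turn 0.006 t 3.0 F [ 0.1  0.4 -0.2]
```

View pics/side1.png

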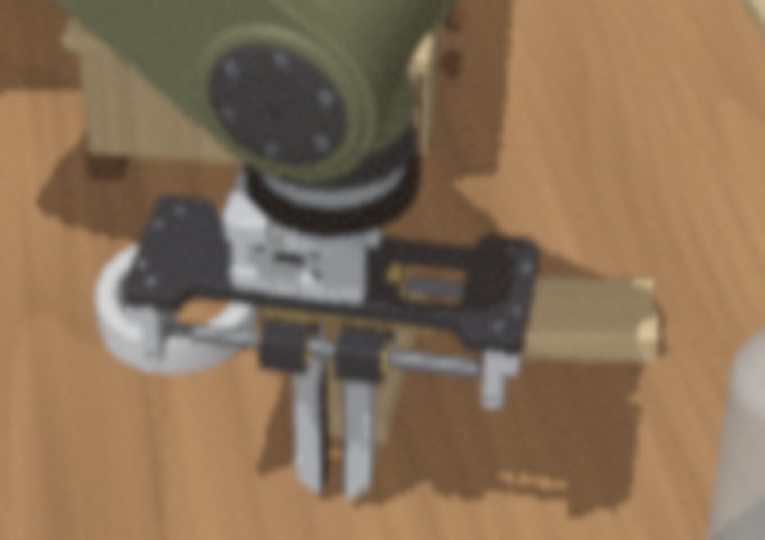

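The fingers stand side by side behind the wedge's butt at about (335,480) in the crop, clear of the offcut and tape. Now I'll lower 4 mm and push about 75 mm, with a slight turn.

{"method": "jog_arm", "body": {"targets": [[1.0, [0, 0.4, 1.0], 0], [1.0, [0, 0.4, 2.0], 0], [1.0, [0, 0.4, 2.6], 0], [1.0, [0, 0.4, 3.0], 0], [1.0, [0, 0.4, 3.5], -0.005], [1.0, [0, 0.4, 4.1], -0.013], [1.0, [0, 0.4, 4.7], -0.021], [1.0, [0, 0.4, 5.3], -0.029], [1.0, [0, 0.4, 5.9], -0.037], [1.0, [0, 0.4, 6.5], -0.045]]}}

```text
time_s: 4.05
ee_pos: [0.5397, -0.1937, 0.0234]
eef_rot: [-1.571, 0.0, -0.311]
force: [0.3, -0.8, 0.4]
grip_width: 0.01
```

```bash
python3 - <<'E'
from h import *
o=ctrl.get_obs();print(o['ee_pos'],np.degrees(o['eef_rot']),o['grip_width'])
f=np.array([.592,-.038]);y=np.array([.275,.961]);e=f-(.085+.03+.008)*y
print(e);go([*e,.024],-16)
E
```

```text
[ 0.53969254 -0.19367569  0.02344755] [-9.00010147e+01  9.90311946e-04 -1.78347395e+01] 0.010010222981961546
[ 0.558175 -0.156203]
cm [ 0.61 -0.06  4.13] turn -0.032 t 4.05 F [ 0.3 -0.8  0.4]
```

{"method": "jog_arm", "body": {"targets": [[1.0, [0.08, 0, 0.6], -0.005], [1.0, [0.16, 0, 1.2], -0.01], [1.0, [0.24, 0, 1.8], -0.015], [1.0, [0.32, 0, 2.4], -0.02], [1.0, [0.4, 0, 3.0], -0.025], [1.0, [0.48, 0, 3.5], -0.032], [1.0, [0.5, 0, 4.0], -0.032], [1.0, [0.5, 0, 4.0], -0.032]]}}

```text
time_s: 4.85
ee_pos: [0.5568, -0.157, 0.0234]
eef_rot: [-1.571, 0.0, -0.279]
force: [-0.3, 0.1, -0.2]
grip_width: 0.0097
```

```bash
python3 - <<'E'
from h import *
o=ctrl.get_obs();print(o['ee_pos'],np.degrees(o['eef_rot']),o['force'],o['time_s'])
a=cap('top')['img'][190:290,260:420,::-1];b=cap('side')['img'][210:330,230:390,::-1]
f=lambda i:cv2.resize(i,(400,int(i.shape[0]*2.5)),interpolation=cv2.INTER_CUBIC)
cv2.imwrite('pics/p2.png',np.vstack([f(a),f(b)]))
E
```

```text
[ 0.55675782 -0.15698646  0.02342043] [-8.99918250e+01  1.85731735e-03 -1.60136543e+01] [-0.34586234  0.12285421 -0.19469333] 4.85
```

View pics/p2.png

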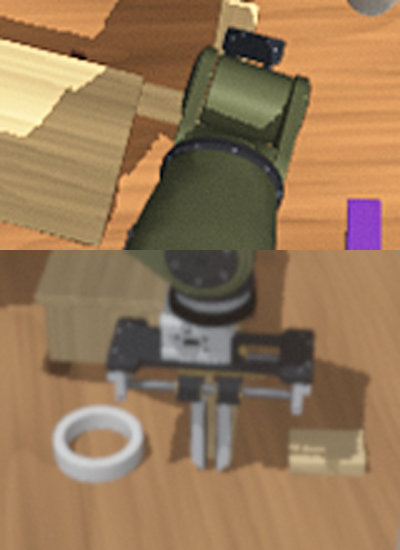

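The top crop shows the wedge strip entering under the chest at about (150,100), just inside the chest's corner at (142,75). The side crop shows the fingers centred behind the butt at (210,440). Next I'll measure the lateral fit.

```bash
python3 - <<'E'
from h import *
c=ld('top');hsv=cv2.cvtColor(c['img'],cv2.COLOR_RGB2HSV)
K=c['camera_matrix'];M=np.linalg.inv(c['world_to_cam']);f=np.array([.592,-.038]);x=np.array([.961,-.275]);y=np.array([.275,.961])
for u in(319,322,325,328,331):
    print(u,[(int(a),int(b)) for a,b in zip(hsv[220:246,u,0],hsv[220:246,u,1])])
    for v in range(222,246,4):
        d=M[:3,:3]@np.array([(u-K[0,2])/K[0,0],-(v-K[1,2])/K[1,1],-1]);w=M[:3,3]+d*((.010-M[2,3])/d[2]);print(v,((w[:2]-f)@x*1000).round(1),((w[:2]-f)@y*1000).round(1),end=' | ')
    print()
E
```

```text
319 [(14, 153), (13, 153), (12, 147), (17, 116), (19, 101), (18, 105), (19, 104), (18, 109), (18, 109), (19, 106), (18, 106), (19, 110), (19, 105), (18, 104), (18, 107), (19, 102), (18, 111), (14, 146), (13, 155), (14, 151), (13, 161), (13, 151), (13, 145), (13, 147), (13, 147), (12, 148)]
222 19.1 -17.3 | 226 7.4 -20.4 | 230 -4.4 -23.5 | 234 -16.1 -26.5 | 238 -27.8 -29.6 | 242 -39.5 -32.7 | 
322 [(13, 154), (14, 152), (13, 160), (13, 150), (17, 119), (19, 101), (18, 101), (18, 105), (19, 110), (18, 111), (19, 111), (18, 106), (18, 110), (19, 106), (20, 103), (18, 107), (19, 105), (17, 119), (14, 150), (14, 158), (14, 152), (14, 148), (12, 152), (14, 158), (13, 149), (13, 153)]
222 21.4 -26.1 | 226 9.7 -29.2 | 230 -2.1 -32.2 | 234 -13.8 -35.3 | 238 -25.5 -38.4 | 242 -37.2 -41.4 | 
325 [(13, 153), (13, 143), (13, 154), (12, 156), (15, 132), (19, 109), (18, 101), (18, 108), (19, 105), (19, 105), (20, 109), (18, 107), (19, 109), (18, 107), (19, 106), (18, 104), (20, 105), (18, 102), (16, 126), (13, 153), (13, 156), (14, 143), (12, 151), (12, 149), (14, 149), (15, 143)]
222 23.7 -34.9 | 
[... 172 characters left out ...]
8, 106), (19, 104), (18, 110), (18, 109), (19, 104), (19, 105), (18, 107), (18, 111), (18, 105), (19, 107), (18, 106), (19, 109), (15, 128), (12, 156), (13, 147), (13, 152), (13, 154), (13, 153), (13, 153)]
222 26.0 -43.6 | 226 14.3 -46.7 | 230 2.5 -49.8 | 234 -9.2 -52.8 | 238 -20.9 -55.9 | 242 -32.6 -58.9 | 
331 [(12, 151), (12, 148), (14, 151), (13, 152), (13, 152), (14, 148), (17, 117), (19, 103), (18, 104), (18, 104), (19, 110), (19, 106), (19, 107), (19, 105), (18, 105), (18, 107), (19, 107), (18, 107), (19, 107), (18, 108), (19, 120), (24, 105), (32, 83), (34, 74), (35, 74), (36, 75)]
222 28.3 -52.4 | 226 16.6 -55.5 | 230 4.8 -58.5 | 234 -6.9 -61.6 | 238 -18.6 -64.6 | 242 -30.3 -67.7 |
```

The wedge is aligned with the chest and sits 3.5 mm off the foot's centre line, against a 10 mm margin. Next I'll push in short strokes and watch the force.

{"method": "jog_arm", "body": {"targets": [[1.0, [0.05, 0, 0.4], 0], [1.0, [0.1, 0, 0.8], 0], [1.0, [0.15, 0, 1.2], 0], [1.0, [0.15, 0, 1.5], 0], [1.0, [0.15, 0, 1.5], 0]]}}

```text
time_s: 5.45
ee_pos: [0.5622, -0.1433, 0.0234]
eef_rot: [-1.571, 0.0, -0.28]
force: [0.3, -0.5, -0.6]
grip_width: 0.0099
```

{"method": "jog_arm", "body": {"targets": [[1.0, [0.05, 0, 0.2], 0], [1.0, [0.05, 0, 0.4], 0], [1.0, [0.05, 0, 0.5], 0], [1.0, [0.05, 0, 0.5], 0]]}}

```text
time_s: 5.85
ee_pos: [0.5639, -0.1396, 0.0235]
eef_rot: [-1.572, -0.0, -0.28]
force: [-0.9, -5.9, -0.5]
grip_width: 0.01
```

{"method": "jog_arm", "body": {"targets": [[1.0, [0.0, 0, 0.2], 0], [1.0, [0.0, 0, 0.4], 0], [1.0, [0.0, 0, 0.4], 0]]}}

```text
time_s: 6.15
ee_pos: [0.5651, -0.1357, 0.0235]
eef_rot: [-1.572, -0.0, -0.28]
force: [-0.3, -4.9, -1.2]
grip_width: 0.01
```

The push has stiffened to about 5-6 N, so the wedge has met the foot. Now I'll back off, rise and measure the chest.

{"method": "jog_arm", "body": {"targets": [[1.0, [0, 0, -1], 0], [1.0, [0, 0, -2.5], 0], [1.0, [0, -1, -4], 0], [0.0, [0, -5, -5], 0], [0.0, [0, -10, -5], 0], [0.0, [0, -14, -5], 0], [0.0, [0, -14, -5], 0]]}}

```text
time_s: 6.85
ee_pos: [0.5529, -0.1851, 0.1702]
eef_rot: [-1.572, -0.01, -0.281]
force: [-0.3, 0.1, -0.1]
grip_width: 0.0007
```

```bash
cat > m.py <<'E'
from h import *
c=cap('top');P=pts(c);z=P[...,2]
m=np.zeros((480,640),bool);m[180:300,185:330]=1;m&=(abs(z-.105)<.012)
col=c['img'].astype(int);m&=(col[...,0]-col[...,2]>30)
Q=P[m];A=np.c_[Q[:,:2]-[.547,.115],np.ones(len(Q))]
k=np.linalg.lstsq(A,Q[:,2],rcond=None)[0];print('n',len(Q),'plane',k.round(4))
# front and left edges
q=P[...,:2].copy();x=np.array([.961,-.275]);y=np.array([.275,.961]);o=np.array([.5474,.1152])
a=(Q[:,:2]-o)@x;b=(Q[:,:2]-o)@y
for lo,hi in((-.14,-.1),(-.05,0),(.05,.1),(.1,.14)):
    s=a[(b>lo)&(b<hi)];print('front/back edge at y',lo,s.max().round(4),s.min().round(4))
for lo,hi in((-.09,-.05),(-.02,.02),(.05,.09)):
    s=b[(a>lo)&(a<hi)];print('y edges at x',lo,s.max().round(4),s.min().round(4))
E
python3 - <<'E'
import m
from h import *
go([.592,-.038,.145],-16)
c=ld('top');s=cap('side')
f=lambda i:cv2.resize(i,(560,int(i.shape[0]*560/i.shape[1])),interpolation=cv2.INTER_CUBIC)
cv2.imwrite('pics/p3.png',np.vstack([f(c['img'][190:270,260:400,::-1]),f(s['img'][215:285,230:370,::-1])]))
E
```

```text
n 7012 plane [0.0004 0.0002 0.105 ]
front/back edge at y -0.14 0.1006 -0.099
front/back edge at y -0.05 0.1 -0.1002
front/back edge at y 0.05 0.098 -0.1014
front/back edge at y 0.1 0.0976 -0.1019
y edges at x -0.09 0.1549 -0.145
y edges at x -0.02 0.1569 -0.1441
y edges at x 0.05 0.1567 -0.1432
cm [-0.22  2.17 15.2 ] turn -0.002 t 6.9 F [ 0.8 -0.5 -1.6]
```

View pics/p3.png

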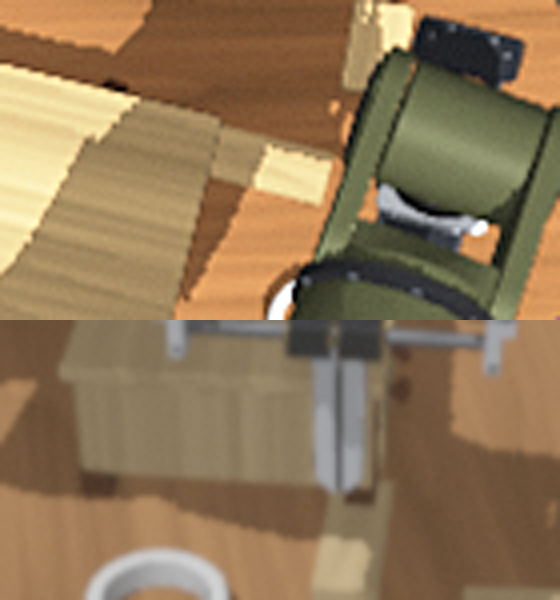

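The top crop shows the wedge running under the chest at (215,165), and the side crop shows it under the front foot at (355,500). The chest seems to have slid about 5-6 mm along the push and turned about 0.7° as the wedge seated, so I won't push further unless the corner gives. Next I'll press the shifted corner at about (595,-31) mm.

{"method": "jog_arm", "body": {"targets": [[0.0, [-0.1, 0, 5], 0], [0.0, [-0.1, 0, 10], 0], [0.0, [-0.1, 0, 14], 0], [0.0, [-0.1, 0, 15.9], 0], [0.0, [-0.1, 1.5, 15.9], 0], [0.0, [-0.1, 2.5, 15.9], 0], [0.0, [-0.1, 3.2, 15.9], 0], [0.0, [-0.1, 3.6, 15.9], 0], [0.0, [-0.1, 3.6, 15.9], 0]]}}

```text
time_s: 7.85
ee_pos: [0.5939, -0.0309, 0.1267]
eef_rot: [-1.571, 0.001, -0.281]
force: [-0.3, -0.1, 0.1]
grip_width: 0.0002
```

```bash
python3 - <<'E'
from h import *
go([.5947,-.0314,.124],-15.3)
E
```

```text
cm [ 0.09  0.27 -0.03] turn -0.014 t 7.85 F [-0.3 -0.1  0.1]
```

{"method": "jog_arm", "body": {"targets": [[0.0, [0, 0.1, 0], 0], [0.0, [0, 0.2, 0], 0], [0.0, [0, 0.25, 0], 0], [0.0, [0, 0.25, 0], 0]]}}

```text
time_s: 8.25
ee_pos: [0.5943, -0.0301, 0.1251]
eef_rot: [-1.571, -0.0, -0.28]
force: [1.4, -0.0, 0.1]
grip_width: 0.0003
```

{"method": "jog_arm", "body": {"targets": [[0.0, [0, 0.05, 0], 0], [0.0, [0, 0.1, 0], 0], [0.0, [0, 0.1, 0], 0]]}}

```text
time_s: 8.55
ee_pos: [0.5944, -0.03, 0.1243]
eef_rot: [-1.571, -0.0, -0.28]
force: [-1.9, 0.1, 3.5]
grip_width: 0.0005
```

{"method": "jog_arm", "body": {"targets": [[0.0, [0, 0.05, 0], 0], [0.0, [0, 0.1, 0], 0], [0.0, [0, 0.1, 0], 0]]}}

```text
time_s: 8.85
ee_pos: [0.5945, -0.0301, 0.1241]
eef_rot: [-1.571, -0.001, -0.28]
force: [-5.0, -0.5, 11.9]
grip_width: 0.0007
```

The corner is firm: the force rose from 3.5 to 11.9 N over only 0.2 mm of travel, at a top height of about 105 mm. I'll relieve the sideways load, then check again.

{"method": "jog_arm", "body": {"targets": [[0.0, [-0.03, 0, 0], 0], [0.0, [-0.05, 0.02, 0], 0], [0.0, [-0.05, 0.02, 0], 0], [0.0, [-0.05, 0.02, 0], 0]]}}

```text
time_s: 9.25
ee_pos: [0.5944, -0.03, 0.1241]
eef_rot: [-1.571, -0.002, -0.28]
force: [-2.1, 0.2, 11.6]
grip_width: 0.0009
```

```bash
python3 - <<'E'
import m
from h import *
o=ctrl.get_obs();print(o['time_s'],o['ee_pos'].round(4),o['force'].round(1))
c=ld('top');s=cap('side')
f=lambda i:cv2.resize(i,(560,int(i.shape[0]*560/i.shape[1])),interpolation=cv2.INTER_CUBIC)
cv2.imwrite('pics/p4.png',np.vstack([f(c['img'][180:300,190:400,::-1]),f(s['img'][160:300,230:430,::-1])])[:600])
o0=cv2.imread('pics/top0.png')
for n,(v,u) in {'chest back-left':(258,199),'rear right':(288,300)}.items():
    r=cv2.matchTemplate(c['img'][v-14:v+15,u-14:u+15,::-1].copy(),o0[v-8:v+9,u-8:u+9],cv2.TM_CCOEFF_NORMED);_,q,_,l=cv2.minMaxLoc(r);print(n,l[0]-6,l[1]-6,q)
E
```

```text
n 4774 plane [-0.0006 -0.0011  0.105 ]Traceback (most recent call last):
  File "<stdin>", line 1, in <module>
  File "m.py", line 11, in <module>
    s=a[(b>lo)&(b<hi)];print('front/back edge at y',lo,s.max().round(4),s.min().round(4))
                                                       ~~~~~^^
    return umr_maximum(a, axis, None, out, keepdims, initial, where)
ValueError: zero-size array to reduction operation maximum which has no identity
```

```bash
python3 - <<'E'
from h import *
o=ctrl.get_obs();print(o['time_s'],o['ee_pos'].round(4),o['force'].round(1))
c=ld('top');s=cap('side')
f=lambda i:cv2.resize(i,(560,int(i.shape[0]*560/i.shape[1])),interpolation=cv2.INTER_CUBIC)
cv2.imwrite('pics/p4.png',np.vstack([f(c['img'][190:270,190:390,::-1]),f(s['img'][160:300,230:430,::-1])])[:600])
o0=cv2.imread('pics/top0.png')
for n,(v,u) in {'left-back':(258,199),'left-front':(197,217)}.items():
    r=cv2.matchTemplate(c['img'][v-14:v+15,u-14:u+15,::-1].copy(),o0[v-8:v+9,u-8:u+9],cv2.TM_CCOEFF_NORMED);_,q,_,l=cv2.minMaxLoc(r);print(n,l[0]-6,l[1]-6,q)
E
```

```text
9.3 [ 0.5944 -0.0301  0.1242] [-1.9 -0.6 12.8]
left-back -2 1 0.8427960276603699
left-front -2 0 0.9468663930892944
```

View pics/p4.png

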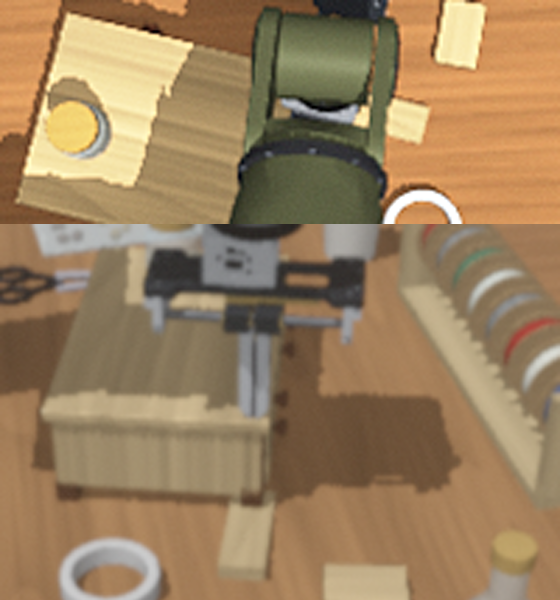

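The fingertip presses the corner at (255,410). The wedge is under that foot at (250,500), the jar stands at (75,125), and the tape and offcut are where they were. The press reads 12.8 N with no give, so I'm handing in.

```bash
python3 -c "
from h import *
print(ctrl.hand_in());o=ctrl.get_obs();print(o['time_s'],o['ee_pos'],o['force'])"
```

```text
the job is handed in; nothing more can be done
None
the job is handed in; nothing more can be done
```

The wedge is under the short foot and the corner no longer gives, but seating it slid the chest about 5–6 mm and turned it about 0.7°. That goes against "without shoving the chest", and I did not push it back. The job is handed in, at about 9.3 s on the clock.

- **Pushing:** I pushed the wedge thin end first with both fingertips, without gripping it, and stopped after the force had risen to about 5–6 N. The last 4 mm of push brought no further rise in force, so some or all of it probably moved the chest rather than the wedge.
- **Pressing:** Going from 3.5 N to 11.9 N lowered the corner only 0.2 mm. The fingertip was still on it at 12–13 N when I handed in.
- **Level:** With the hand lifted clear, the top measured level at 105 mm, to within about 0.1 mm across the chest. A second reading during the press, with the arm hiding part of the top, again gave 105 mm but up to about 0.3 mm of tilt.
- **Other things:** The jar, tape and offcut looked undisturbed in the last pictures.
- **Failed check:** My repeat measurement of the chest's edges during the press failed because the arm was in the way. A comparison with the first picture still showed a shift of about 2 pixels, which agrees with the 5–6 mm.

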